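# Set a polariser to its mark, seat its clamp nut, back off a quarter turn and hold

### The arm

A 7-joint arm with a two-finger parallel gripper is mounted at the origin on a cart in front of the work surface, level with it; the furniture and walls round the work are solid. World frame = base frame: x ahead of the robot, y to its left, z up, the work surface at z = 0. Lengths are in m, angles in rad, forces in N, time in s.
With the tool pointing down it reaches from about 0.425 to 0.875 m from the base axis. Payload 8.4 kg.
Tool frame: the origin (TCP) lies at the very end of the fingers, on their centre line; the grasp point (between the pads) lies 19 mm behind it; z points along the fingers, y is the line along which they close (so a half turn about z gives the same grasp; the last joint's range is limited). The gripper opens to 85 mm and grips with 20 to 120 N. Pads are 22 mm wide; open, the fingers measure 114 mm over their backs; the gripper's body (76 mm by 85 mm) begins 54 mm behind the grasp point. The pads swing forward as they close: fully open they stand 13 mm farther back than shut.
Start: joints at [-1.357, 0.333, 0.04, 1.465, -0.013, 1.343, -0.059], TCP at [0.2, 0.618, 0.231] pointing down, gripper open.
Joint ranges: [-2.58, 2.58], [-0.38, 2.09], [-1.3, 1.39], [0.25, 2.4], [-1.5, 4.64], [0.08, 2.09], [-2.65, 2.65]. Speed limits (rad/s): [2.22, 2.22, 2.79, 2.79, 3.14, 3.14, 3.14].

### API

Orientations are given as a unit quaternion [x, y, z, w].
In Python, from plant import get_state, camera, close_job, cut_out, pinpoint gives the robot as it stands.
- The arm moves only by the tool arm_command, never from a script. Its argument "series" is a list of rows, each a list of 3 entries, a list of its own where there are three numbers: the turn, a rotation vector about the tool's x, y, z in rad, then the shift along the tool's x, y, z in units of 25 mm (1.0 is 25 mm), then the opening, from -1 (shut) to 1 (fully open). A call has 1 to 5 rows; each row shifts and turns the commanded pose from where the row before left it, along the tool's axes as they then stand; what a row does not reach is not made up. A row lasts 1/12 s, in which the tool goes at most 41.7 mm and 7.16 degrees, less where a joint would pass 70% of its speed; a pose out of reach is approached as far as the arm can. A call is refused whole if a number of a shift passes 1 or a number of a turn 0.125, either way. A call with a gripper value outside its range is refused whole. The fingers move at their own pace and stop on an object; "grip_force" is the grip in N (left out, the last holds). Time passes only in rows, so rows that do not move let the fingers close. It gives the time, the measured TCP pose, the force, the opening and the grip force at its end, in the units of the state.
- get_state(): the state, without advancing time (a new reading comes with each control period).
- camera(name): name is "side" or "top" or "wrist"; returns a dict with "pixels" (384x512x3 uint8, blue, green, red), "fx", "fy", "cx", "cy" (pixels), "extrinsics" (4x4, takes a point from camera to world coordinates); the wrist camera has in their place "T_tool_cam" (4x4, takes a point from camera to tool coordinates, whose origin is the TCP and whose axes are the flange's). Camera axes: x right, y up, looking along -z (the intrinsics and any distortion apply to the point x, -y, -z); pixel columns grow to the right and rows downward; lengths in m; the calibration is good to about 2 mm. The wrist camera is an equidistant fisheye: a pixel r from the principal point sees the ray r / f radians off the axis. A picture is of the moment at which its call begins: read the wrist's pose just before it. There is no depth.
- close_job(): hands the job in; it is judged then, once.
Trained networks look in a picture, given as the dict that the camera call returned (one of the last four; its "shot" number tells which), for a name from the list of things; names that differ only in an ending like _2 or _b are one class to them, and where a whole thing is asked for, a point or a joint stands for the part that bears it (a point fixed in the world has none). Each returns a list of dicts, best first, with "conf" (0 to 1); they miss things now and then, are a little off and sometimes report something else, mostly with a low value. They report only what shows in the picture. A call takes as long as a camera call.
- cut_out(picture, label): "pixels" (384x512 bool, what is visible of it) and "centre" ([column, row] in pixels, amid what is visible of it).
- pinpoint(picture, label): "centre" ([column, row] in pixels: a listed point, or the origin of a listed thing).
The state is a dict: "time": time; "q": joint angles; "joint_velocities": joint speeds; "joint_efforts": joint torques, N m; "ee_pos": TCP position; "tcp_rot": TCP orientation; "wrist_force": force on the tool from outside, world axes, zero at the start; "wrist_torque": the same for the moment, N m; "finger_gap": opening from 0.0 (shut) to 1.0 (fully open); "gripper_force": force on a finger pad.
Only numpy, scipy, OpenCV 4.12 (cv2) and the standard library are available. Lean on these libraries where they do the work, as an engineer would, in place of code of your own. Each camera call takes 0.05 s, during which the arm holds its last target. There are 200 camera calls.

### The job

Turn the black polariser barrel until the white notch in its rim faces the white index line on the mount, then screw the knurled silver clamp nut below it down (clockwise) until it bottoms out, and back it off by a quarter turn so that the polariser sits square but can still be trimmed. Do not turn the polariser off its mark again while you work the nut, and leave the loupe, the filter case and the sample box where they are. Finish holding: keep the nut gripped between the fingers at that quarter turn, still and without letting go, so that it cannot creep while I tighten the lock screw.

Things in the scene. Friction and masses are not known exactly. Their poses are not given: they have to be found in the camera images.
- mount: Polariser mount, screwed down: black foot plate 84x84x10 mm, a round dark body of diameter 72 mm with its flat top at z = 34 mm, and a vertical threaded neck. Origin: centre of the underside, on the vertical axis that body, nut and barrel share. Its own -x points to the white index line. A brass lock screw sticks out of its +y side at z = 22 mm to 49 mm from the axis.
- index_mark (a point): Middle of the white index line (radial, 8.5 mm long, 2.6 mm wide) on the flat top of the mount's body, 32 mm from the axis, z = 34 mm. The line runs on down the outside of the body. The thin grey scale lines beside it are 10 degrees apart.
- polariser (a joint): Angle of the polariser barrel, rad: 0 = notch faces the index line, positive = counter-clockwise from above; starts at 0.5 to 1.4. Black upright cylinder, diameter 34 mm, steel band, dark glass in its top at z = 82 mm; it does not rise. Grip it where it stands above the nut (22 to 25 mm; all of it is solid). It turns with light friction (0.07 N m) and stays where left.
- notch (a point): The notch in the top rim of the polariser barrel: 4.6 mm wide, white floor, with a white line as wide down the barrel's side below it; 17 mm from the axis, z = 80 mm. It is the only white on the barrel.
- clamp_nut (a joint): Angle by which the nut is unscrewed, rad: 0 = bottomed out (hard stop), growing counter-clockwise from above (right-hand thread, 4 mm rise per turn). Starts at 2.6 to 5.0, already on its thread; a quarter turn back from the bottom reads 1.57. Light friction (0.06 N m); it stays where left and does not turn the polariser.
- nut_top (a point): Centre of the clamp nut's top face, z = 57 mm when bottomed, up to 3.2 mm higher at the start. Silver knurled ring, outer diameter 52 mm, 20 mm high below this point, round the foot of the barrel, so the fingers straddle the barrel to grip it. The mount's flat top (z = 34 mm) lies under it: keep the fingertips above z = 36 mm. A red dot on its top, 22 mm from the axis, turns with it.
- film_meter: Film thickness meter, fixed furniture left of the mount, not part of the job: thin black base plate reaching right to y = -0.12, black stage 80 mm high from x = 0.43 on, y from 0 to 0.3, with a round white table on it below z = 0.2 m, and a head and column from x = 0.58 on, over 0.4 m high. Pass in front of it: within 0.5 m of the base axis at z = 0.3 m is clear. Origin: on the bench under it.
- loupe: Bystander: standing loupe, clear with a black top, diameter 39 mm, 42 mm high. Origin: centre of its underside. Leave it alone.
- filter_case: Bystander: flat black filter case, 50x70x14 mm, lying. Origin: centre of its underside. Leave it alone.
- sample_box: Bystander: small square sample box, black with a clear lid, 56x52x24 mm. Origin: centre of its underside. Leave it alone.

How it is judged:
On the way, in this order (a step that is already met when the one before it is completed fails the run):
1. the polariser's notch faces the index line (within 7 degrees) while the nut is still up on its thread (value of joint polariser between -0.12 and 0.12 rad and value of joint clamp_nut above 0.3 rad), for 0.2 s.
2. the clamp nut is bottomed out (within 4 degrees of its stop), with the polariser still on its mark (value of joint polariser between -0.14 and 0.14 rad and value of joint clamp_nut below 0.07 rad), for 0.1 s.
At the end, for the whole second after the job is handed in: The nut stands a quarter turn (90 +-15 degrees) back from its bottom stop, at rest and gripped by the fingers (over 4 N); the notch faces the index line within 8 degrees; loupe, filter case and sample box are within 15 mm of where they stood (value of joint clamp_nut between 1.311 and 1.831 rad and value of joint polariser between -0.14 and 0.14 rad and contact force between the fingers and clamp_nut above 4 N and velocity of joint clamp_nut between -0.1 and 0.1 rad/s and distance of each of loupe, filter_case, sample_box from where it was at the start of the episode below 0.015 m); the arm keeps its last pose, push and grip.
It fails at once if the loupe is pushed away (15 mm or more) (distance of loupe from where it was at the start of the episode above 0.015 m).
It fails at once if the filter case is pushed away (15 mm or more) (distance of filter_case from where it was at the start of the episode above 0.015 m).
It fails at once if the sample box is pushed away (15 mm or more) (distance of sample_box from where it was at the start of the episode above 0.015 m).
It also fails if it takes over 64 s, if anything falls off the work surface, if the arm or the gripper's body presses on something with over 40 N, if the wrist force passes 120 N, or if a joint passes its speed limit or range.

## Working session

There is one attempt and no reset: what is moved stays moved. The work goes in short steps, Python scripts to look and compute and a tool call to move; the robot and the scene stay as the last step left them, time stands still between calls to the robot, and variables do not carry over. Pictures are saved under pics/ and viewed, at most 10 in all, crops included, and the job is handed in when it is done.

Besides the shell and the picture viewer there is one more tool, called in YAML: its name, and indented under it one key for each argument. arm_command: Moves the arm, as the interface text tells. Its arguments: {"type":"object","properties":{"series":{"type":"array","items":{"type":"array"}},"grip_force":{"type":"number"}},"required":["series"]}

```bash
ls; mkdir -p pics; python3 - <<'E'
from plant import *
import cv2,numpy as np
s=get_state();print({k:np.round(v,3).tolist() for k,v in s.items()})
a=camera("top");b=camera("side");
for c in(a,b):print(c['fx'],c['fy'],c['cx'],c['cy'],np.round(c['extrinsics'],3).tolist(),c.keys())
for n,c in(("top",a),("side",b)):
  for l in("mount","index_mark","notch","nut_top","loupe","filter_case","sample_box"):
    print(n,l,[(np.round(d['centre'],1).tolist(),round(d['conf'],2)) for d in pinpoint(c,l)[:2]])
cv2.imwrite("pics/a.png",np.vstack([a['pixels'],b['pixels']])[:, :] if 0 else cv2.resize(np.hstack([a['pixels'],b['pixels']]),(800,300)))
E
```

```text
pics
{'time': 0.0, 'q': [-1.357, 0.334, 0.04, 1.466, -0.013, 1.343, -0.059], 'joint_velocities': [-0.001, 0.001, -0.001, 0.002, -0.001, 0.0, -0.0], 'joint_efforts': [0.001, -65.856, 1.366, -40.557, 0.017, 0.013, -0.0], 'ee_pos': [0.2, 0.618, 0.23], 'tcp_rot': [0.156, 0.988, -0.001, -0.0], 'wrist_force': [0.655, -0.697, -0.394], 'wrist_torque': [-0.07, 0.021, -0.009], 'gripper_force': 0.0, 'finger_gap': 1.003}
386.61807318065576 386.61807318065576 258.7655196395102 184.11162377125896 [[0.02, 0.987, -0.162, 0.377], [-1.0, 0.021, 0.001, -0.078], [0.004, 0.162, 0.987, 0.901], [0.0, 0.0, 0.0, 1.0]] dict_keys(['pixels', 'fx', 'fy', 'cx', 'cy', 'extrinsics', 'shot'])
415.9530783231049 415.9530783231049 256.1363383389448 191.61320362192166 [[0.997, 0.014, -0.075, 0.448], [-0.075, 0.336, -0.939, -0.98], [0.012, 0.942, 0.336, 0.417], [0.0, 0.0, 0.0, 1.0]] dict_keys(['pixels', 'fx', 'fy', 'cx', 'cy', 'extrinsics', 'shot'])
top mount [([338.6, 214.2], 0.83), ([349.8, 223.3], 0.49)]
top index_mark [([329.8, 226.4], 0.92)]
top notch [([350.1, 220.4], 0.49)]
top nut_top [([345.6, 215.2], 0.51)]
top loupe [([256.6, 241.4], 0.78), ([332.5, 225.2], 0.61)]
top filter_case [([319.0, 257.4], 0.63)]
top sample_box [([315.9, 136.5], 0.76), ([338.3, 215.1], 0.41)]
side mount [([228.6, 271.4], 0.82)]
side index_mark [([211.6, 250.2], 0.76)]
side notch [([218.4, 235.1], 0.71)]
side nut_top [([226.7, 239.8], 0.8)]
side loupe [([201.0, 227.8], 0.85)]
side filter_case [([176.3, 263.4], 0.62)]
side sample_box [([319.9, 253.5], 0.66)]
```

```bash
cat > h.py <<'E'
import numpy as np,cv2
from plant import *
from scipy.spatial.transform import Rotation as R
def onplane(c,uv,z):
    E=c['extrinsics'];d=E[:3,:3]@np.array([(uv[0]-c['cx'])/c['fx'],-(uv[1]-c['cy'])/c['fy'],-1]);o=E[:3,3]
    return o+d*(z-o[2])/d[2]
def proj(c,p):
    E=c['extrinsics'];q=E[:3,:3].T@(np.array(p)-E[:3,3]);return np.array([c['cx']+c['fx']*q[0]/-q[2],c['cy']-c['fy']*q[1]/-q[2]])
E
python3 - <<'E'
from h import *
for n in("top","side"):
  c=camera(n)
  for l,z in(("mount",0),("index_mark",.034),("notch",.08),("nut_top",.059),("loupe",0),("filter_case",0),("sample_box",0)):
    d=pinpoint(c,l)
    if d: print(n,l,np.round(onplane(c,d[0]['centre'],z),4),round(d[0]['conf'],2))
  u,v=((345,215) if n=="top" else (227,250)); p=c['pixels'][v-75:v+75,u-75:u+75]
  cv2.imwrite(f"pics/{n}_z.png",cv2.resize(p,(600,600),interpolation=cv2.INTER_CUBIC))
E
python3 -c "
import cv2,numpy as np
cv2.imwrite('pics/z.png',cv2.resize(np.hstack([cv2.imread('pics/top_z.png'),cv2.imread('pics/side_z.png')]),(800,400)))"
```

```text
top mount [ 0.4505 -0.2614  0.    ] 0.63
top index_mark [ 0.4251 -0.2482  0.034 ] 0.66
top notch [ 0.4369 -0.2724  0.08  ] 0.75
top nut_top [ 0.4588 -0.2607  0.059 ] 0.6
top loupe [ 0.3921 -0.0796  0.    ] 0.57
top filter_case [ 0.3582 -0.2185  0.    ] 0.83
top sample_box [ 0.6432 -0.2179  0.    ] 0.74
side mount [ 0.4486 -0.2745  0.    ] 0.79
side index_mark [ 0.4186 -0.2485  0.034 ] 0.89
side notch [ 0.434  -0.2768  0.08  ] 0.57
side nut_top [ 0.4521 -0.2629  0.059 ] 0.54
side loupe [ 0.4156 -0.1684  0.    ] 0.28
side filter_case [ 0.3461 -0.2321  0.    ] 0.67
side sample_box [ 0.6463 -0.2183  0.    ] 0.97
```

View pics/a.png

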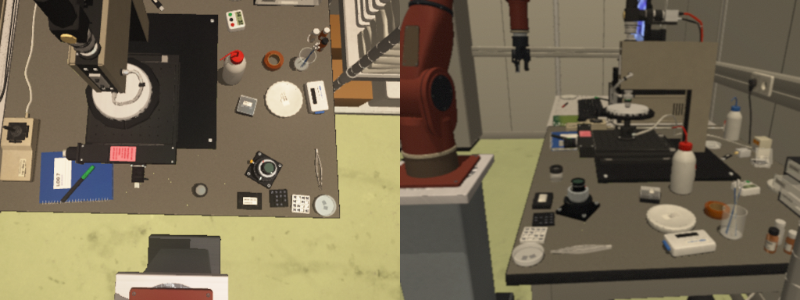

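View pics/z.png

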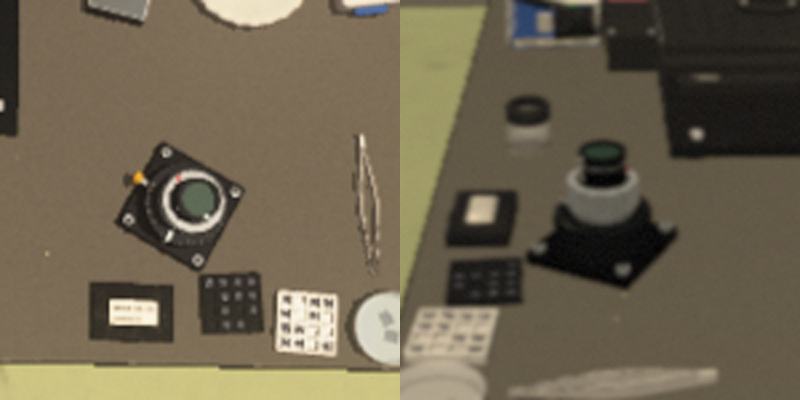

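The top view shows the mount at about (342, 214) with its index line at (334, 228). The notch is probably the white spot at (347, 222), about 60° counter-clockwise of the index. I'll move in front of the meter first.

arm_command:
  series:
    - [[0,0,0],[0,-0.9,-0.4],1]
    - [[0,0,0],[0,-0.9,-0.4],1]
    - [[0,0,0],[0,-0.9,-0.4],1]
    - [[0,0,0],[0,-0.9,-0.4],1]

```text
time: 1.93
ee_pos: [0.172, 0.5318, 0.2716]
tcp_rot: [0.156, 0.988, -0.0, 0.0]
wrist_force: [-0.2, -0.4, 0.5]
finger_gap: 1.001
gripper_force: 0.0
```

arm_command:
  series:
    - [[0,0,0],[0,-0.9,-0.4],1]
    - [[0,0,0],[0,-0.9,-0.4],1]
    - [[0,0,0],[0,-0.9,-0.4],1]
    - [[0,0,0],[0,-0.9,-0.1],1]

```text
time: 2.27
ee_pos: [0.1444, 0.4466, 0.3055]
tcp_rot: [0.156, 0.988, 0.001, 0.0]
wrist_force: [-0.5, 0.6, -1.3]
finger_gap: 0.994
gripper_force: 0.0
```

arm_command:
  series:
    - [[0,0,0.053],[-1,-0.03,0],1]
    - [[0,0,0.053],[-1,-0.03,0],1]
    - [[0,0,0.053],[-1,-0.03,0],1]
    - [[0,0,0.053],[-1,-0.03,0],1]
    - [[0,0,0.053],[-1,-0.03,0],1]

```text
time: 2.68
ee_pos: [0.258, 0.3924, 0.304]
tcp_rot: [0.286, 0.958, 0.0, 0.0]
wrist_force: [1.1, -0.2, 0.5]
finger_gap: 1.005
gripper_force: 0.0
```

```bash
cat > st.py <<'E'
from h import *
s=get_state();M=R.from_quat(s['tcp_rot']).as_matrix()
print(round(s['time'],2),'q',np.round(s['q'],2),'p',np.round(s['ee_pos'],4),'xaxis az',round(np.degrees(np.arctan2(M[1,0],M[0,0])),2),'z',np.round(M[:,2],3),'F',np.round(s['wrist_force'],1),'T',np.round(s['wrist_torque'],2),'g',round(s['finger_gap'],3),s['gripper_force'],'r',np.hypot(*s['ee_pos'][:2]).round(3))
E
python3 st.py
```

```text
2.68 q [-1.24 -0.07  0.15  1.77  0.01  1.44 -0.1 ] p [0.258  0.3924 0.304 ] xaxis az 146.74 z [ 0.     0.001 -1.   ] F [ 1.1 -0.2  0.5] T [ 0.04 -0.    0.02] g 1.005 0.0 r 0.47
```

arm_command:
  series:
    - [[0,0,0.053],[-1,-0.03,0],1]
    - [[0,0,0.053],[-1,-0.03,0],1]
    - [[0,0,0.053],[-1,-0.03,0],1]
    - [[0,0,0.053],[-1,-0.03,0],1]
    - [[0,0,0.053],[-1,-0.03,0],1]

```text
time: 3.1
ee_pos: [0.3521, 0.3105, 0.3039]
tcp_rot: [0.41, 0.912, 0.0, 0.0]
wrist_force: [-0.0, -0.2, -0.4]
finger_gap: 0.998
gripper_force: 0.0
```

arm_command:
  series:
    - [[0,0,0.053],[-1,-0.03,0],1]
    - [[0,0,0.053],[-1,-0.03,0],1]
    - [[0,0,0.053],[-1,-0.03,0],1]
    - [[0,0,0.053],[-1,-0.03,0],1]
    - [[0,0,0.053],[-1,-0.03,0],1]

```text
time: 3.52
ee_pos: [0.4215, 0.2068, 0.304]
tcp_rot: [0.527, 0.85, 0.0, 0.0]
wrist_force: [0.2, 0.4, -1.2]
finger_gap: 0.999
gripper_force: 0.0
```

arm_command:
  series:
    - [[0,0,0.053],[-1,-0.03,0],1]
    - [[0,0,0.053],[-1,-0.03,0],1]
    - [[0,0,0.053],[-1,-0.03,0],1]
    - [[0,0,0.053],[-1,-0.03,0],1]
    - [[0,0,0.053],[-1,-0.03,0],1]

```text
time: 3.93
ee_pos: [0.4612, 0.0886, 0.304]
tcp_rot: [0.635, 0.773, 0.0, 0.0]
wrist_force: [0.2, -0.2, -0.2]
finger_gap: 0.999
gripper_force: 0.0
```

arm_command:
  series:
    - [[0,0,0.053],[-1,-0.03,0],1]
    - [[0,0,0.053],[-1,-0.03,0],1]
    - [[0,0,0.053],[-1,-0.03,0],1]
    - [[0,0,0.053],[-1,-0.03,0],1]
    - [[0,0,0.053],[-1,-0.03,0],1]

```text
time: 4.35
ee_pos: [0.4686, -0.036, 0.304]
tcp_rot: [0.731, 0.682, 0.0, 0.0]
wrist_force: [1.0, 0.5, -0.2]
finger_gap: 0.999
gripper_force: 0.0
```

```bash
python3 st.py; python3 -c "
from plant import *
import numpy as np
c=camera('wrist');print({k:(np.round(v,3).tolist()) for k,v in c.items() if k!='pixels'})"
```

```text
4.35 q [-0.74 -0.13  0.67  1.79  0.08  1.45 -0.16] p [ 0.4686 -0.036   0.304 ] xaxis az 86.0 z [ 0.  0. -1.] F [ 1.   0.5 -0.2] T [ 0.    0.02 -0.  ] g 0.999 0.0 r 0.47
{'fx': 297.319, 'fy': 297.319, 'cx': 254.074, 'cy': 195.102, 'T_tool_cam': [[-0.001, 0.952, 0.305, 0.078], [1.0, 0.001, -0.0, 0.002], [-0.0, 0.305, -0.952, -0.142], [0.0, 0.0, 0.0, 1.0]], 'shot': 5}
```

arm_command:
  series:
    - [[0,0,0.053],[-1,-0.03,0],1]
    - [[0,0,0.053],[-1,-0.03,0],1]
    - [[0,0,0.053],[-1,-0.03,0.5],1]
    - [[0,0,0.053],[-1,-0.03,0.5],1]
    - [[0,0,0.053],[-1,-0.03,0.5],1]

```text
time: 4.82
ee_pos: [0.4433, -0.1579, 0.2661]
tcp_rot: [0.815, 0.58, 0.001, 0.0]
wrist_force: [0.7, 0.6, -0.9]
finger_gap: 1.001
gripper_force: 0.0
```

arm_command:
  series:
    - [[0,0,0.053],[-1,0.5,0.5],1]
    - [[0,0,0.053],[-1,0.5,0.5],1]
    - [[0,0,0.053],[-1,0.5,0.5],1]
    - [[0,0,0],[0,0.5,0.2],1]
    - [[0,0,0],[0,0,0],1]

```text
time: 5.23
ee_pos: [0.4613, -0.2477, 0.2229]
tcp_rot: [0.858, 0.513, -0.001, 0.0]
wrist_force: [0.1, 0.9, -0.2]
finger_gap: 0.995
gripper_force: 0.0
```

```bash
python3 st.py; cat >> h.py <<'E'
def wray(c,s,uv):
    v=np.array([uv[0]-c['cx'],-(uv[1]-c['cy'])]);r=np.hypot(*v);t=r/c['fx'];d=np.append(v/r*np.sin(t),-np.cos(t))
    M=R.from_quat(s['tcp_rot']).as_matrix();T=c['T_tool_cam']
    return M@T[:3,3]+s['ee_pos'],M@T[:3,:3]@d
def wplane(c,s,uv,z):
    o,d=wray(c,s,uv);return o+d*(z-o[2])/d[2]
def look(f,z=.059):
    s=get_state();c=camera('wrist');o={}
    for l,zz in(("index_mark",.034),("notch",.08),("nut_top",z)):
        o[l]=[(np.round(wplane(c,s,d['centre'],zz)[:2],4).tolist(),np.round(d['centre']).tolist(),round(d['conf'],2)) for d in pinpoint(c,l)[:2]]
        print(l,o[l])
    cv2.imwrite(f,c['pixels']);return s,c,o
E
python3 -c "
from h import *
look('pics/w1.png')"
```

```text
5.23 q [-0.51  0.09  0.98  1.82 -0.08  1.27  0.  ] p [ 0.4613 -0.2477  0.2229] xaxis az 61.72 z [-0.001 -0.001 -1.   ] F [ 0.1  0.9 -0.2] T [ 0.09 -0.01 -0.02] g 0.995 0.0 r 0.524
index_mark [([0.4234, -0.245], [223.0, 186.0], 0.77)]
notch [([0.4428, -0.2668], [246.0, 207.0], 0.68)]
nut_top [([0.4541, -0.2613], [253.0, 192.0], 0.65)]
```

View pics/w1.png

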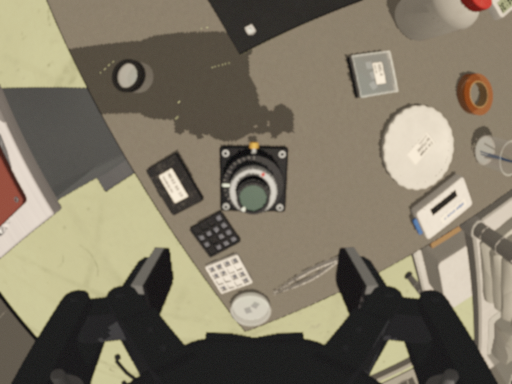

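The wrist view shows the mount at (253, 180) with its index line at (223, 186) to the left. The notch is too small to read, so I'll crop.

```bash
python3 - <<'E'
import cv2
p=cv2.imread('pics/w1.png')[137:221,208:300]
cv2.imwrite('pics/w1z.png',cv2.resize(p,None,fx=6,fy=6,interpolation=cv2.INTER_CUBIC))
E
```

```text
(no output)
```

View pics/w1z.png

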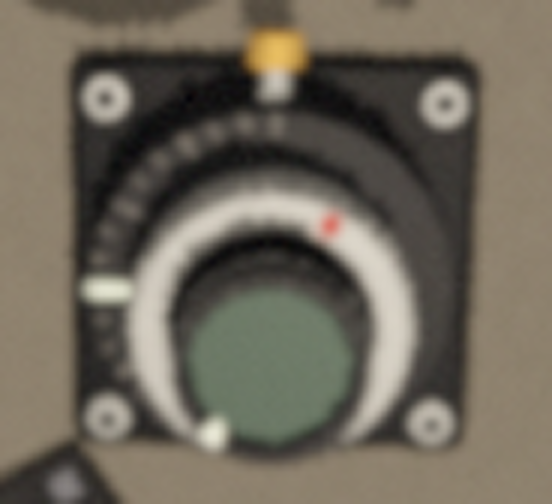

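The crop shows everything clearly: screws at the corners, index line at (107, 291), notch at (213, 434), red dot at (331, 224), glass centre at (271, 365).

```bash
python3 - <<'E'
from h import *
s=get_state();c=camera('wrist')
f=lambda u,v,z:wplane(c,s,(208+(u+.5)/6-.5,137+(v+.5)/6-.5),z)[:2]
S=np.array([f(106,98,.011),f(445,103,.011),f(432,424,.011),f(107,420,.011)]);m=S.mean(0)
print('screws',m.round(4)); 
az=lambda d:np.degrees(np.arctan2(d[1],d[0]))
print('edge az',az(S[0]-S[1]),az(S[3]-S[2]),az(S[0]-S[3])+90,'sizes',np.linalg.norm(S[0]-S[1]),np.linalg.norm(S[0]-S[3]))
i=f(107,291,.034);g=f(271,365,.082);n=f(213,434,.08)
print('index',i.round(4),'glass',g.round(4),'notch',n.round(4),np.linalg.norm(n-g))
print('idx az',az(i-m),az(i-g),'notch az',az(n-g)%360,az(n-m)%360)
for z in(.058,.0602):r=f(331,224,z);print('dot',r.round(4),az(r-m),np.linalg.norm(r-m))
E
```

```text
screws [ 0.4536 -0.2595]
edge az 151.0240826615031 151.14635601969795 150.56237338887615 sizes 0.06852147239799167 0.06908439346516553
index [ 0.4257 -0.2435] glass [ 0.4543 -0.2581] notch [ 0.4393 -0.2649] 0.016461553154161417
idx az 150.22119327510188 153.0142712333755 notch az 204.64054310071006 201.00410912988158
dot [ 0.4724 -0.2467] 34.11408922355694 0.02269451625297137
dot [ 0.4726 -0.2462] 34.877516219399055 0.023137361887862487
```

Axis at (0.4538, -0.259), index azimuth about 151°, notch about 203.5°, so the polariser needs about 0.92 rad clockwise. I'll move over it and grip.

arm_command:
  series:
    - [[0,0,0],[-0.27,-0.03,0.9],1]
    - [[0,0,0],[-0.27,-0.02,0.9],1]
    - [[0,0,0],[0,0,0.9],1]
    - [[0,0,0],[0,0,0.9],1]
    - [[0,0,0],[0,0,0.9],1]

```text
time: 5.9
ee_pos: [0.4539, -0.2566, 0.1109]
tcp_rot: [0.857, 0.515, 0.001, -0.0]
wrist_force: [0.4, -0.1, -0.3]
finger_gap: 1.002
gripper_force: 0.0
```

arm_command:
  series:
    - [[0,0,0],[0,0,0.9],1]
    - [[0,0,0],[0,0,0.7],1]
    - [[0,0,0],[0,0,0.26],1]
    - [[0,0,0],[0,0,0],1]

```text
time: 6.23
ee_pos: [0.453, -0.2565, 0.0641]
tcp_rot: [0.858, 0.514, -0.0, -0.001]
wrist_force: [0.6, -0.1, -0.4]
finger_gap: 0.998
gripper_force: 0.0
```

```bash
python3 st.py
```

```text
6.23 q [-0.36  0.33  0.91  2.   -0.31  0.97  0.23] p [ 0.453  -0.2565  0.0641] xaxis az 61.92 z [-0.002  0.001 -1.   ] F [ 0.6 -0.1 -0.4] T [ 0.02 -0.    0.04] g 0.998 0.0 r 0.521
```

arm_command:
  series:
    - [[0,0,0],[-0.07,0.07,0],1]
    - [[0,0,0],[0,0,0],0]
    - [[0,0,0],[0,0,0],-1]
    - [[0,0,0],[0,0,0],-1]
    - [[0,0,0],[0,0,0],-1]
  grip_force: 30

```text
time: 6.65
ee_pos: [0.4547, -0.2599, 0.0654]
tcp_rot: [0.858, 0.514, 0.0, 0.0]
wrist_force: [0.1, -0.3, 1.2]
finger_gap: 0.452
gripper_force: 0.0
```

arm_command:
  series:
    - [[0,0,0],[0,0,0],-1]
    - [[0,0,0],[0,0,0],-1]
    - [[0,0,0],[0,0,0],-1]
    - [[0,0,0],[0,0,0],-1]

```text
time: 6.98
ee_pos: [0.4537, -0.2594, 0.0654]
tcp_rot: [0.858, 0.514, -0.0, -0.001]
wrist_force: [-6.7, 5.0, 12.0]
finger_gap: 0.389
gripper_force: 29.1
```

```bash
python3 st.py
```

```text
6.98 q [-0.35  0.33  0.92  1.99 -0.32  0.97  0.23] p [ 0.4537 -0.2594  0.0654] xaxis az 61.86 z [-0.001  0.002 -1.   ] F [-6.7  5.  12. ] T [0.92 1.26 0.  ] g 0.389 29.07757356762886 r 0.523
```

arm_command:
  series:
    - [[0,0,0.092],[0,0,0],-1]
    - [[0,0,0.092],[0,0,0],-1]
    - [[0,0,0.092],[0,0,0],-1]
    - [[0,0,0.092],[0,0,0],-1]
    - [[0,0,0.092],[0,0,0],-1]

```text
time: 7.4
ee_pos: [0.4544, -0.2601, 0.0655]
tcp_rot: [0.953, 0.303, 0.0, 0.0]
wrist_force: [-2.3, 0.8, 5.7]
finger_gap: 0.386
gripper_force: 29.2
```

arm_command:
  series:
    - [[0,0,0.092],[0,0,0],-1]
    - [[0,0,0.092],[0,0,0],-1]
    - [[0,0,0.092],[0,0,0],-1]
    - [[0,0,0.092],[0,0,0],-1]
    - [[0,0,0.092],[0,0,0],-1]

```text
time: 7.82
ee_pos: [0.4548, -0.261, 0.0656]
tcp_rot: [0.997, 0.077, 0.001, 0.001]
wrist_force: [0.2, -3.5, 0.4]
finger_gap: 0.387
gripper_force: 29.7
```

arm_command:
  series:
    - [[0,0,0],[0,0,0],-1]
    - [[0,0,0],[0,0,0],-1]
    - [[0,0,0],[0,0,0],-1]

```text
time: 8.07
ee_pos: [0.4548, -0.261, 0.0655]
tcp_rot: [0.997, 0.081, 0.001, 0.001]
wrist_force: [0.6, -4.1, 5.4]
finger_gap: 0.386
gripper_force: 30.1
```

```bash
python3 st.py;python3 -c "
from h import *
look('pics/w2.png')"
```

```text
8.07 q [-0.5   0.43  1.13  2.   -0.46  1.   -0.55] p [ 0.4548 -0.261   0.0655] xaxis az 9.33 z [ 0.001 -0.002 -1.   ] F [ 0.6 -4.1  5.4] T [-1.17 -0.03 -0.02] g 0.386 30.12144148349762 r 0.524
index_mark []
notch [([0.44, -0.2539], [236.0, 290.0], 0.88)]
nut_top [([0.4278, -0.1222], [47.0, 246.0], 0.16)]
```

View pics/w2.png

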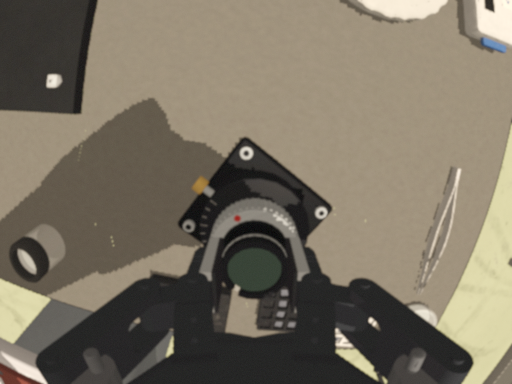

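The wrist view shows the barrel gripped, the notch now near (236, 290) and the red dot at (237, 218). The fingers hide the index line, so I'll release, rise and turn back to check.

arm_command:
  series:
    - [[0,0,0],[0,0,0],1]
    - [[0,0,0],[0,0,0],1]
    - [[0,0,0],[0,0,0],1]
    - [[0,0,0],[0,0,0],1]
    - [[0,0,0],[0,0,-0.5],1]

```text
time: 8.68
ee_pos: [0.4531, -0.2588, 0.076]
tcp_rot: [0.997, 0.08, -0.002, -0.001]
wrist_force: [0.2, -0.2, -0.5]
finger_gap: 1.0
gripper_force: 0.0
```

arm_command:
  series:
    - [[0,0,0],[0,0,-1],1]
    - [[0,0,-0.115],[0,0,-1],1]
    - [[0,0,-0.115],[0,0,-1],1]
    - [[0,0,-0.115],[0,0,-1],1]
    - [[0,0,-0.115],[0,0,-0.5],1]

```text
time: 9.1
ee_pos: [0.4548, -0.261, 0.1931]
tcp_rot: [0.952, 0.307, 0.001, 0.001]
wrist_force: [0.1, -0.7, -0.6]
finger_gap: 1.001
gripper_force: 0.0
```

arm_command:
  series:
    - [[0,0,-0.115],[0,0,0],1]
    - [[0,0,-0.115],[0,0,0],1]
    - [[0,0,-0.115],[0,0,0],1]
    - [[0,0,-0.115],[0,0,0],1]
    - [[0,0,0],[0,0,0],1]

```text
time: 9.52
ee_pos: [0.4541, -0.2601, 0.1906]
tcp_rot: [0.856, 0.516, 0.0, -0.0]
wrist_force: [0.7, 0.4, 0.4]
finger_gap: 0.996
gripper_force: 0.0
```

```bash
python3 st.py;python3 -c "
from h import *
s,c,o=look('pics/w3.png')
u,v=map(int,o['nut_top'][0][1]); p=c['pixels'][v-50:v+70,u-60:u+60];print(u-60,v-50)
cv2.imwrite('pics/w3z.png',cv2.resize(p,None,fx=5,fy=5,interpolation=cv2.INTER_CUBIC))"
```

```text
9.52 q [-0.57  0.16  1.12  1.87 -0.15  1.21  0.11] p [ 0.4541 -0.2601  0.1906] xaxis az 62.17 z [ 0.001  0.    -1.   ] F [0.7 0.4 0.4] T [-0.02  0.01 -0.02] g 0.996 0.0 r 0.523
index_mark [([0.4274, -0.2432], [222.0, 178.0], 0.81)]
notch [([0.4406, -0.2514], [235.0, 192.0], 0.86)]
nut_top [([0.4529, -0.2609], [252.0, 188.0], 0.97)]
192 138
```

View pics/w3z.png

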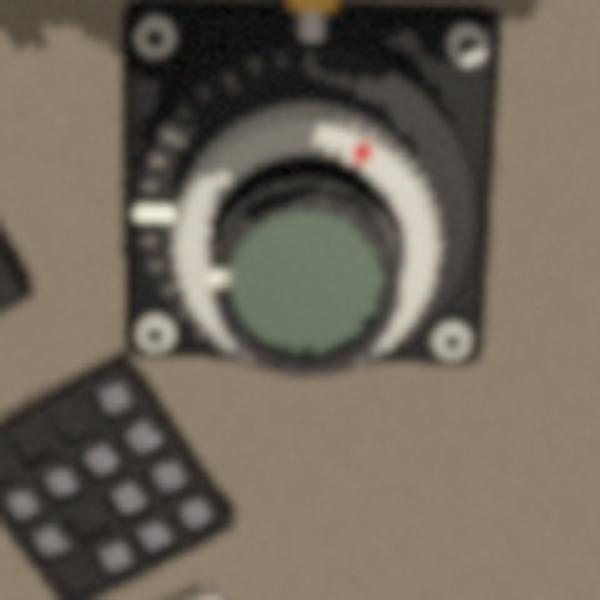

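The notch at (219, 279) and index line at (154, 214) look parallel. I'll check the number.

```bash
python3 - <<'E'
from h import *
s=get_state();c=camera('wrist')
f=lambda u,v,z:wplane(c,s,(192+(u+.5)/5-.5,138+(v+.5)/5-.5),z)[:2]
S=np.array([f(156,38,.011),f(468,46,.011),f(452,342,.011),f(155,334,.011)]);m=S.mean(0)
az=lambda d:np.degrees(np.arctan2(d[1],d[0]))
print('screws',m.round(4),'edge',az(S[0]-S[1]),az(S[3]-S[2]))
i=f(154,214,.034);g=f(306,281,.082);n=f(219,279,.08);a,b=f(210,279,.08),f(228,279,.08)
print(i.round(4),g.round(4),n.round(4),'idx',az(i-m),'notch',az(n-g),az(n-m),az(i-n))
r=f(363,152,.0585);print('dot',r.round(4),az(r-m),az(r-g))
E
```

```text
screws [ 0.4536 -0.2617] edge 150.12265707449248 149.97710559861392
[ 0.4262 -0.2452] [ 0.4544 -0.2599] [ 0.4407 -0.2528] idx 149.06973682167217 notch 152.55105959172423 145.61966109326406 152.3882315794254
dot [ 0.4724 -0.2491] 33.77962755793461 31.064654565717408
```

The polariser is within about 2° of its mark. Next I'll unwind the wrist counter-clockwise for the nut.

arm_command:
  series:
    - [[0,0,-0.122],[0,0,0],1]
    - [[0,0,-0.122],[0,0,0],1]
    - [[0,0,-0.122],[0,0,0],1]
    - [[0,0,-0.122],[0,0,0],1]
    - [[0,0,-0.122],[0,0,0],1]

```text
time: 10.18
ee_pos: [0.4542, -0.2599, 0.1898]
tcp_rot: [0.662, 0.749, -0.0, -0.0]
wrist_force: [-0.8, 0.5, 0.2]
finger_gap: 1.003
gripper_force: 0.0
```

arm_command:
  series:
    - [[0,0,-0.122],[0,0,0],1]
    - [[0,0,-0.122],[0,0,0],1]
    - [[0,0,-0.122],[0,0,0],1]
    - [[0,0,-0.122],[0,0,0],1]
    - [[0,0,-0.122],[0,0,0],1]

```text
time: 10.6
ee_pos: [0.4542, -0.2599, 0.1898]
tcp_rot: [0.407, 0.914, -0.0, -0.0]
wrist_force: [-0.3, -0.0, -0.3]
finger_gap: 1.002
gripper_force: 0.0
```

arm_command:
  series:
    - [[0,0,-0.122],[0,0,0],1]
    - [[0,0,-0.122],[0,0,0],1]
    - [[0,0,-0.122],[0,0,0],1]
    - [[0,0,-0.122],[0,0,0],1]
    - [[0,0,-0.122],[0,0,0],1]

```text
time: 11.02
ee_pos: [0.4542, -0.2599, 0.1898]
tcp_rot: [0.114, 0.994, -0.0, -0.0]
wrist_force: [0.1, 0.7, -0.1]
finger_gap: 0.997
gripper_force: 0.0
```

arm_command:
  series:
    - [[0,0,-0.122],[0,0,0],1]
    - [[0,0,-0.122],[0,0,0],1]
    - [[0,0,-0.122],[0,0,0],1]
    - [[0,0,0],[0,0,0],1]
    - [[0,0,0],[0,0,0],1]

```text
time: 11.43
ee_pos: [0.4542, -0.2599, 0.1898]
tcp_rot: [-0.064, 0.998, -0.0, -0.0]
wrist_force: [0.1, -0.0, -0.3]
finger_gap: 0.999
gripper_force: 0.0
```

```bash
python3 st.py
```

```text
11.43 q [-0.34  0.12  0.85  1.86 -0.09  1.21  2.23] p [ 0.4542 -0.2599  0.1898] xaxis az -172.61 z [-0. -0. -1.] F [ 0.1 -0.  -0.3] T [-0.    0.01  0.03] g 0.999 0.0 r 0.523
```

arm_command:
  series:
    - [[0,0,0],[0,0,0.9],1]
    - [[0,0,0],[0,0,0.9],1]
    - [[0,0,0],[0,0,0.9],1]
    - [[0,0,0],[0,0,0.9],1]
    - [[0,0,0],[0,0,0.9],1]

```text
time: 11.85
ee_pos: [0.4543, -0.2599, 0.0764]
tcp_rot: [-0.064, 0.998, -0.0, 0.0]
wrist_force: [0.5, 0.8, 0.1]
finger_gap: 0.996
gripper_force: 0.0
```

arm_command:
  series:
    - [[0,0,0],[0,0,0.7],1]
    - [[0,0,0],[0,0,0.5],1]
    - [[0,0,0],[0,0,0.21],1]
    - [[0,0,0],[0,0,0],1]
    - [[0,0,0],[0,0,0],1]

```text
time: 12.27
ee_pos: [0.4546, -0.2602, 0.0427]
tcp_rot: [-0.066, 0.998, -0.0, 0.0]
wrist_force: [0.5, 0.1, 0.6]
finger_gap: 1.0
gripper_force: 0.0
```

```bash
python3 st.py
```

```text
12.27 q [-0.24  0.34  0.78  2.   -0.3   0.92  2.4 ] p [ 0.4546 -0.2602  0.0427] xaxis az -172.4 z [ 0. -0. -1.] F [0.5 0.1 0.6] T [-0.03 -0.01 -0.07] g 1.0 0.0 r 0.524
```

arm_command:
  series:
    - [[0,0,0],[0,0,0],-1]
    - [[0,0,0],[0,0,0],-1]
    - [[0,0,0],[0,0,0],-1]
    - [[0,0,0],[0,0,0],-1]
    - [[0,0,0],[0,0,0],-1]
  grip_force: 30

```text
time: 12.68
ee_pos: [0.4551, -0.2611, 0.0434]
tcp_rot: [-0.067, 0.998, -0.001, 0.001]
wrist_force: [-0.9, -0.4, 6.3]
finger_gap: 0.593
gripper_force: 30.0
```

arm_command:
  series:
    - [[0,0,0],[0,0,0],-1]
    - [[0,0,0],[0,0,0],-1]

```text
time: 12.85
ee_pos: [0.4551, -0.261, 0.0434]
tcp_rot: [-0.067, 0.998, -0.001, 0.001]
wrist_force: [-2.3, -2.0, 7.1]
finger_gap: 0.591
gripper_force: 30.0
```

```bash
python3 st.py
```

```text
12.85 q [-0.24  0.34  0.78  2.   -0.3   0.91  2.41] p [ 0.4551 -0.261   0.0434] xaxis az -172.35 z [ 0.002 -0.001 -1.   ] F [-2.3 -2.   7.1] T [-0.5   0.3  -0.03] g 0.591 30.00024139881134 r 0.525
```

arm_command:
  series:
    - [[0,0,0.12],[0,0,0.003],-1]
    - [[0,0,0.12],[0,0,0.003],-1]
    - [[0,0,0.12],[0,0,0.003],-1]
    - [[0,0,0.12],[0,0,0.003],-1]
    - [[0,0,0.12],[0,0,0.003],-1]

```text
time: 13.27
ee_pos: [0.4548, -0.2626, 0.0431]
tcp_rot: [0.234, 0.972, -0.002, 0.002]
wrist_force: [-1.5, -8.2, 3.3]
finger_gap: 0.594
gripper_force: 30.5
```

arm_command:
  series:
    - [[0,0,0.12],[0,0,0.003],-1]
    - [[0,0,0.12],[0,0,0.003],-1]
    - [[0,0,0.12],[0,0,0.003],-1]
    - [[0,0,0.12],[0,0,0.003],-1]
    - [[0,0,0.12],[0,0,0.003],-1]

```text
time: 13.68
ee_pos: [0.4537, -0.2637, 0.0427]
tcp_rot: [0.512, 0.859, -0.002, 0.002]
wrist_force: [-5.5, -11.8, 4.3]
finger_gap: 0.592
gripper_force: 30.7
```

arm_command:
  series:
    - [[0,0,0.12],[0,0,0.003],-1]
    - [[0,0,0.12],[0,0,0.003],-1]
    - [[0,0,0.12],[0,0,0.003],-1]
    - [[0,0,0.12],[0,0,0.003],-1]
    - [[0,0,0.12],[0,0,0.003],-1]

```text
time: 14.1
ee_pos: [0.4522, -0.264, 0.0422]
tcp_rot: [0.743, 0.669, -0.002, 0.001]
wrist_force: [-12.0, -11.7, 9.3]
finger_gap: 0.592
gripper_force: 31.0
```

```bash
python3 st.py; python3 -c "
from h import *
look('pics/w4.png')"
```

```text
14.1 q [-0.52  0.54  1.19  2.01 -0.6   1.    0.87] p [ 0.4522 -0.264   0.0422] xaxis az 84.03 z [-0.001 -0.005 -1.   ] F [-12.  -11.7   9.3] T [-2.45  2.68  0.12] g 0.592 31.021562218666077 r 0.524
index_mark [([0.4257, -0.2449], [200.0, 219.0], 0.66), ([0.4531, -0.2453], [249.0, 215.0], 0.44)]
notch [([0.4392, -0.2513], [216.0, 273.0], 0.83)]
nut_top []
```

View pics/w4.png

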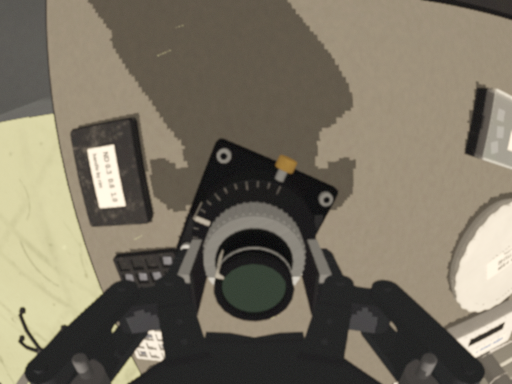

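The wrist view shows the notch at (216, 273) still lined up with the index at (200, 219). There is no slip, but the off-centre grip is building side force, so I'll shift the command to relax it and carry on.

arm_command:
  series:
    - [[0,0,0.12],[-0.08,-0.05,0.003],-1]
    - [[0,0,0.12],[-0.08,-0.05,0.003],-1]
    - [[0,0,0.12],[0,-0.012,0.003],-1]
    - [[0,0,0.12],[0,-0.012,0.003],-1]
    - [[0,0,0.12],[0,-0.012,0.003],-1]

```text
time: 14.72
ee_pos: [0.4505, -0.2636, 0.0418]
tcp_rot: [0.907, 0.421, 0.0, 0.0]
wrist_force: [-5.2, 0.9, 13.1]
finger_gap: 0.592
gripper_force: 31.3
```

```bash
python3 st.py
```

```text
14.72 q [-0.57  0.64  1.31  2.02 -0.73  1.06  0.38] p [ 0.4505 -0.2636  0.0418] xaxis az 49.82 z [ 0.001  0.    -1.   ] F [-5.2  0.9 13.1] T [0.37 1.15 0.16] g 0.592 31.30828768014908 r 0.522
```

arm_command:
  series:
    - [[0,0,0.12],[0,-0.015,0],-1]
    - [[0,0,0.12],[0,-0.015,0],-1]
    - [[0,0,0.12],[0,-0.015,0],-1]
    - [[0,0,0.12],[0,-0.015,0.003],-1]
    - [[0,0,0.12],[0,-0.015,0.003],-1]

```text
time: 15.13
ee_pos: [0.4496, -0.2622, 0.0415]
tcp_rot: [0.991, 0.134, 0.0, 0.0]
wrist_force: [-2.7, 0.0, 9.1]
finger_gap: 0.593
gripper_force: 31.1
```

```bash
python3 st.py
```

```text
15.13 q [-0.59  0.7   1.36  2.02 -0.79  1.09 -0.17] p [ 0.4496 -0.2622  0.0415] xaxis az 15.45 z [ 0.001 -0.001 -1.   ] F [-2.7  0.   9.1] T [0.06 0.6  0.11] g 0.593 31.064854860305786 r 0.52
```

arm_command:
  series:
    - [[0,0,0.12],[0,-0.015,0.003],-1]
    - [[0,0,0.12],[0,-0.015,0.003],-1]
    - [[0,0,0.12],[0,-0.015,0.003],-1]

```text
time: 15.38
ee_pos: [0.4495, -0.2611, 0.0413]
tcp_rot: [0.999, -0.045, 0.001, 0.0]
wrist_force: [-2.8, -0.6, 8.5]
finger_gap: 0.593
gripper_force: 31.0
```

```bash
python3 st.py
```

```text
15.38 q [-0.6   0.71  1.37  2.03 -0.8   1.1  -0.52] p [ 0.4495 -0.2611  0.0413] xaxis az -5.18 z [ 0.001 -0.001 -1.   ] F [-2.8 -0.6  8.5] T [-0.05  0.52  0.12] g 0.593 31.026211380958557 r 0.52
```

arm_command:
  series:
    - [[0,0,0.12],[0,-0.015,0.003],-1]
    - [[0,0,0.12],[0,-0.015,0.003],-1]
    - [[0,0,0.12],[0,-0.015,0.003],-1]

```text
time: 15.63
ee_pos: [0.4498, -0.2602, 0.041]
tcp_rot: [0.975, -0.223, 0.001, 0.0]
wrist_force: [-2.7, -1.9, 7.6]
finger_gap: 0.593
gripper_force: 31.0
```

```bash
python3 st.py
```

```text
15.63 q [-0.6   0.72  1.37  2.03 -0.8   1.1  -0.88] p [ 0.4498 -0.2602  0.041 ] xaxis az -25.81 z [ 0.001 -0.001 -1.   ] F [-2.7 -1.9  7.6] T [-0.22  0.38  0.04] g 0.593 30.989161133766174 r 0.52
```

arm_command:
  series:
    - [[0,0,0.12],[0,-0.015,0.003],-1]
    - [[0,0,0.12],[0,-0.015,0.003],-1]
    - [[0,0,0.12],[0,-0.015,0.003],-1]

```text
time: 15.88
ee_pos: [0.4504, -0.2593, 0.0408]
tcp_rot: [0.919, -0.394, 0.001, 0.0]
wrist_force: [-1.6, -1.3, 6.9]
finger_gap: 0.591
gripper_force: 31.0
```

```bash
python3 st.py
```

```text
15.88 q [-0.61  0.72  1.37  2.03 -0.81  1.11 -1.24] p [ 0.4504 -0.2593  0.0408] xaxis az -46.44 z [ 0.001 -0.001 -1.   ] F [-1.6 -1.3  6.9] T [-0.45  0.38  0.05] g 0.591 30.95533400774002 r 0.52
```

arm_command:
  series:
    - [[0,0,0.12],[0,-0.015,0.003],-1]
    - [[0,0,0.12],[0,-0.015,0.003],-1]
    - [[0,0,0.12],[0,-0.015,0.003],-1]

```text
time: 16.13
ee_pos: [0.4511, -0.2584, 0.0404]
tcp_rot: [0.834, -0.552, 0.0, 0.0]
wrist_force: [0.2, -11.1, -0.1]
finger_gap: 0.594
gripper_force: 31.4
```

```bash
python3 st.py
```

```text
16.13 q [-0.61  0.73  1.38  2.03 -0.81  1.11 -1.6 ] p [ 0.4511 -0.2584  0.0404] xaxis az -66.98 z [ 0.    -0.001 -1.   ] F [  0.2 -11.1  -0.1] T [-2.27 -0.04  1.02] g 0.594 31.364243030548096 r 0.52
```

Wrist torque jumped to 1.0 N m, so the nut is on its stop. I'll press slightly further and hold.

arm_command:
  series:
    - [[0,0,0.04],[0,-0.005,0],-1]
    - [[0,0,0],[0,0,0],-1]
    - [[0,0,0],[0,0,0],-1]
    - [[0,0,0],[0,0,0],-1]

```text
time: 16.47
ee_pos: [0.4509, -0.2578, 0.0403]
tcp_rot: [0.825, -0.566, -0.0, 0.0]
wrist_force: [-4.3, 1.5, 8.5]
finger_gap: 0.593
gripper_force: 32.5
```

```bash
python3 st.py; python3 -c "
from h import *
look('pics/w5.png')"
```

```text
16.47 q [-0.61  0.73  1.38  2.03 -0.81  1.11 -1.63] p [ 0.4509 -0.2578  0.0403] xaxis az -68.92 z [-0.  0. -1.] F [-4.3  1.5  8.5] T [0.1  0.89 0.87] g 0.593 32.459635734558105 r 0.519
index_mark [([0.4276, -0.2442], [285.0, 278.0], 0.67)]
notch [([0.4383, -0.2543], [282.0, 310.0], 0.72)]
nut_top []
```

View pics/w5.png

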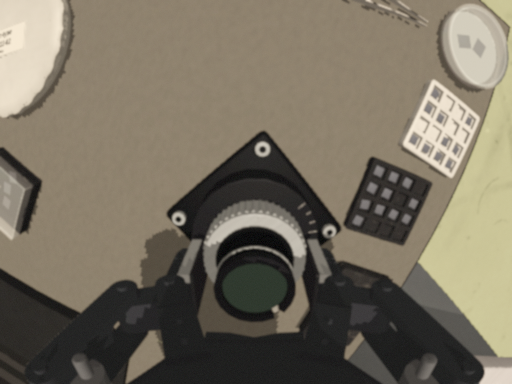

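The wrist view shows the nut gripped and the notch at (276, 308). The torque holds at 0.87 N m, so the nut is bottomed. Backing off a quarter turn now.

arm_command:
  series:
    - [[0,0,-0.115],[0,0.014,-0.003],-1]
    - [[0,0,-0.115],[0,0.014,-0.003],-1]
    - [[0,0,-0.115],[0,0.014,-0.003],-1]
    - [[0,0,-0.115],[0,0.014,-0.003],-1]
    - [[0,0,-0.115],[0,0.014,-0.003],-1]

```text
time: 17.08
ee_pos: [0.4492, -0.2591, 0.0406]
tcp_rot: [0.952, -0.307, 0.0, 0.0]
wrist_force: [-5.0, -0.8, 6.9]
finger_gap: 0.594
gripper_force: 32.4
```

arm_command:
  series:
    - [[0,0,-0.115],[0,0.014,-0.003],-1]
    - [[0,0,-0.115],[0,0.014,-0.003],-1]
    - [[0,0,-0.115],[0,0.014,-0.003],-1]
    - [[0,0,-0.115],[0,0.014,-0.003],-1]
    - [[0,0,-0.115],[0,0.014,-0.003],-1]

```text
time: 17.5
ee_pos: [0.4484, -0.2612, 0.041]
tcp_rot: [1.0, -0.025, 0.0, 0.0]
wrist_force: [-3.6, -2.4, 4.9]
finger_gap: 0.595
gripper_force: 32.2
```

arm_command:
  series:
    - [[0,0,-0.115],[0,0.014,-0.003],-1]
    - [[0,0,-0.115],[0,0.014,-0.003],-1]
    - [[0,0,-0.115],[0,0.014,-0.003],-1]
    - [[0,0,-0.08],[0,0.01,-0.002],-1]

```text
time: 17.83
ee_pos: [0.4487, -0.2628, 0.0413]
tcp_rot: [0.982, 0.187, 0.0, 0.001]
wrist_force: [-3.1, -4.6, 2.2]
finger_gap: 0.591
gripper_force: 32.0
```

arm_command:
  series:
    - [[0,0,0],[0,0,0],-1]
    - [[0,0,0],[0,0,0],-1]
    - [[0,0,0],[0,0,0],-1]
    - [[0,0,0],[0,0,0],-1]

```text
time: 18.17
ee_pos: [0.4487, -0.2628, 0.0413]
tcp_rot: [0.983, 0.182, 0.0, 0.001]
wrist_force: [-4.0, -3.6, 6.5]
finger_gap: 0.592
gripper_force: 32.2
```

```bash
python3 st.py; python3 -c "
from h import *
look('pics/w6.png')"
```

```text
18.17 q [-0.43  0.43  1.05  2.02 -0.47  0.95 -0.34] p [ 0.4487 -0.2628  0.0413] xaxis az 21.01 z [ 0.    -0.001 -1.   ] F [-4.  -3.6  6.5] T [-0.82  0.93  0.02] g 0.592 32.19269156455994 r 0.52
index_mark [([0.425, -0.2437], [209.0, 271.0], 0.56)]
notch [([0.4399, -0.252], [224.0, 305.0], 0.82)]
nut_top []
```

View pics/w6.png

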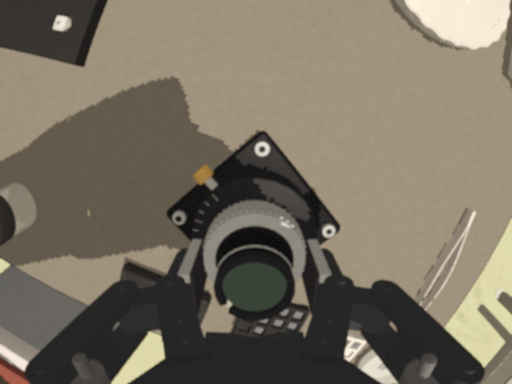

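The tool turned back 89.9° and rose 1.0 mm, which matches a quarter turn. The notch at (224, 305) and index at (209, 271) line up at 151°, and the grip is 32 N and still. Handing in.

```bash
python3 -c "
from plant import *
print(close_job())"
```

```text
the job is handed in; nothing more can be done
None
```

The job is handed in, though no pass or fail result came back: the notch lines up with the index line to about 2°, and the nut was bottomed and backed off 89.9°, still held at 32 N; I saw no contact with the loupe, filter case or sample box, but did not re-measure them.

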